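# Weigh two tamper tins in hand and present the heavy one

## Task

One of the two identical steel tins in the wooden rack holds the heavy steel coffee tamper, the other a light wooden one: unlock the guard bar over their lids by turning its clamp knob a quarter turn anticlockwise, slide the bar back away from the tins as far as it goes, and leave it so. Lift first the tin nearer the clamp knob a few centimetres clear of the rack to feel its weight and stand it back in its bay, then lift the other one in the same way. Finish while holding the heavier tin still and upright about a hand's breadth (10 cm) above the middle of the slate coaster, gripped and not put down, with the lighter tin standing in its own bay and the other things on the counter left alone.

Things in the scene. Friction and masses are not known exactly. Their poses are not given: they have to be found in the camera images.
- clamp (a joint): Turn of the clamp knob in rad, about the vertical: 0 to 0.15 at the start (locked: its arm stands behind the guard bar and blocks it), grows anticlockwise seen from above, stop at 1.6; the bar is free from about 1.2 on. Stiff by friction (about 0.08 N m), stays where it is left
- clamp_grip (a point): Centre of the clamp knob's black grip, on the turning axis, 141 mm above the counter. The grip is an upright flat bar: 42 mm along this point's x, 12 mm thick along its y, 42 mm high (top at 162 mm), turning with the knob. Under it is a hub 24 mm across and at 104 to 114 mm height the steel arm, 54 mm long, that points to this point's -x (towards the bar when locked; away to the rack's right-hand end when free)
- guard (a joint): Slide of the guard bar in m: 0 at the start (bar over the far edge of both lids, they cannot be lifted), grows to 0.040 at its stop as the bar moves along the rack's +x, away from the robot. Rubs with about 1.2 N, stays where it is left
- guard_tab (a point): Centre of the upright wooden tab on the middle of the aluminium guard bar, 133 mm above the counter: 14 mm along x (sliding direction, +x opens), 20 mm along y, 38 mm high, 114 to 152 mm above the counter. The bar is 16 mm wide and lies at 104 to 114 mm height, 240 mm long along y, its end uprights at 115 mm either side
- tin_a_center (a point): Centre (42.5 mm above the underside) of the closed square stainless steel tin nearer the clamp knob (right of the rack seen from the robot); 50 x 50 mm, 85 mm high including its fixed lid, looks exactly like the other tin. x and y run across its flat sides, z up. 0.13 to 0.52 kg with its tamper, which sits loose inside, low down; the heavier tin weighs at least 0.15 kg more than the lighter, and which one that is changes from start to start
- tin_b_center (a point): Centre (42.5 mm above the underside) of the closed square stainless steel tin farther from the clamp knob; 50 x 50 mm, 85 mm high including its fixed lid, looks exactly like the first tin. x and y run across its flat sides, z up. 0.13 to 0.52 kg with its tamper, which sits loose inside, low down; the heavier tin weighs at least 0.15 kg more than the lighter, and which one that is changes from start to start
- bay_a (a point): Centre of the floor of the bay of the tin nearer the clamp knob, 15 mm above the counter. Its axes are the rack's: x across the rack, from the robot's side to the far side, y along it to the robot's left (bay_b lies 128 mm along +y from bay_a), z up. The bay is 60 x 60 mm inside low wooden lips 8 mm high
- bay_b (a point): Centre of the floor of the bay of the other tin, 15 mm above the counter. Its axes are the rack's: x across the rack, from the robot's side to the far side, y along it to the robot's left (bay_b lies 128 mm along +y from bay_a), z up. The bay is 60 x 60 mm inside low wooden lips 8 mm high
- rack: Fixed wooden rack that carries bays, guard bar and knob: base board 150 mm (x, from 45 mm on the robot's side of the bays' centre line to 105 mm beyond it) by 260 mm (y), 15 mm thick; origin under the middle between the bays
- coaster_top (a point): Middle of the top face of the round slate coaster, 100 mm across, 8 mm thick, fixed to the counter; at the robot's left
- coaster: The slate coaster itself; origin at the centre of its underside
- tin_a: The tin nearer the knob; origin at the centre of its underside
- tin_b: The tin farther from the knob; origin at the centre of its underside
- canister: closed glass canister with wooden lid, 92 mm across, 150 mm high; a bystander to leave alone; origin at the centre of its underside
- shot_cup: small open stainless steel shot cup, 48 mm across, 55 mm high; a bystander to leave alone; origin at the centre of its underside
- spoon: bamboo spoon, 200 mm long, lying flat; a bystander to leave alone; origin at the middle of its length
- mug: white mug with handle, 80 mm across, 90 mm high; a bystander to leave alone; origin at the centre of its underside
- bowl: white bowl, 120 mm across, 50 mm high; a bystander to leave alone; origin at the centre of its underside
- mill: dark wooden pepper mill, 52 mm across, 135 mm high; a bystander to leave alone; origin at the centre of its underside
Mind the look-alikes: they are no part of the job. What is shaped like the tin_b but purple is not meant. Leave any red look-alike of the tin_a alone.

How it is judged:
By the outcome, as a careful person would: the job done as asked, in the order asked, and still so for the second after the job is handed in, while the arm keeps its last pose, push and grip.
It also fails if it takes over 72 s, if anything falls off the work surface, if the arm or the gripper's body presses on something with over 40 N, if the wrist force passes 120 N, or if a joint passes its speed limit or range.

## Robot

A 6-joint arm with a two-finger parallel gripper is mounted at the origin on the work surface. World frame = base frame: x ahead of the robot, y to its left, z up, the work surface at z = 0. Lengths are in m, angles in rad, forces in N, time in s.
With the tool pointing down it reaches from about 0.2 to 0.875 m from the base axis. Payload 3.4 kg.
Tool frame: the origin (TCP) lies between the finger pads; the fingertips stand 25 mm ahead of it and the grasp point (between the pads) lies 6 mm ahead of it (r.nose_length is the z of the fingertips in the tool frame, in m); z points along the fingers, y is the line along which they close (so a half turn about z gives the same grasp; the last joint's range is limited). The gripper opens to 94 mm and grips with 3 to 60 N. Pads are 16 mm wide; open, the fingers measure 119 mm over their backs; the gripper's body (75 mm by 177 mm) begins 78 mm behind the grasp point.
Start: joints at [-1.276, 0.276, 1.505, -0, 1.361, -0.121], TCP at [0.232, -0.526, 0.23] pointing down, gripper open.
Joint ranges: [-2.89, 2.89], [-0.75, 2.08], [0.22, 2.7], [-1.18, 4.32], [0.11, 2.71], [-2.7, 2.7]. Speed limits (rad/s): [2.57, 2.57, 3.14, 3.14, 3.14, 3.14].

## Interface

Orientations are given as a unit quaternion [w, x, y, z].
In Python, from plant import r, gripper_to, inverse_kinematics, vision, models, telemetry gives the robot as it stands. Calls block until the motion is done:
- r.move_to(position, orientation): joint-space move of the TCP to a pose.
- r.move_l(position, rot=None, vel=0.15, guard=None): straight line of the TCP; rot=None keeps the orientation; vel is the mean speed in m/s. With guard (N) it stops when the force on the tool has changed by that much, and returns True; else False.
- r.movej(angles): joint-space move.
- gripper_to(opening, f_grip=None): finger opening in m; f_grip is the grip in N (None keeps the last); returns when the fingers have stopped.
- r.hold(seconds).
- inverse_kinematics(position, orientation): joint angles nearest the present ones, or None.
- vision.snapshot(name): name is "side" or "top"; returns the picture (384x512x3 uint8, red, green, blue); there is no depth.
- vision.get_calibration(name): a dict with "fx", "fy", "cx", "cy" (pixels), "position" and "orientation" of the camera in the world. Camera axes: x right, y down, z forward; pixel columns grow to the right and rows downward; lengths in m; the calibration is good to about 2 mm. A picture is of the moment at which its call begins. get_calibration takes no time and is no camera call.
A pose or a line that the arm cannot do raises r.PlanningError and nothing moves.
- r.sign_off(): hands the job in; it is judged then, once.
Trained networks look in the newest picture that a camera, given by its name, has taken for a name from the list of things; names that differ only in an ending like _2 or _b are one class to them, and where a whole thing is asked for, a point or a joint stands for the part that bears it (a point fixed in the world has none). Each returns a list of dicts, best first, with "score" (0 to 1); they miss things now and then, are a little off and sometimes report something else, mostly with a low value. They report only what shows in the picture. A call takes as long as a camera call. They do not tell look-alikes from the thing itself.
- models.boxes_of(thing, camera): "at" ([x, y, z] in m, in world coordinates, good to about 4 mm: the middle of the surface that is visible of it).
- models.regions_of(thing, camera): "pixels" (384x512 bool, what is visible of it).
- models.mark_of(thing, camera): "at" ([x, y, z] in m, in world coordinates, good to about 4 mm: a listed point, or the origin of a listed thing).
Readings, each from a call of its own:
- telemetry.current_t(): time.
- telemetry.current_joints(): joint angles.
- telemetry.current_dq(): joint speeds.
- telemetry.current_joint_efforts(): joint torques, N m.
- telemetry.current_ee_pos(): TCP position.
- telemetry.current_tool_rot(): TCP orientation.
- telemetry.current_wrist_force(): force on the tool from outside, world axes, zero at the start.
- telemetry.current_torque(): the same for the moment, N m.
- telemetry.current_opening(): finger opening in m.
- telemetry.current_finger_force(): force on a finger pad.
Only numpy, scipy, OpenCV 4.12 (cv2) and the standard library are available. Lean on these libraries where they do the work, as an engineer would, in place of code of your own. Each camera call takes 0.05 s, during which the arm holds its last target. There are 200 camera calls.

## Working session

There is one attempt and no reset: what is moved stays moved. The work goes in short steps, each a Python script; the robot and the scene stay as the last script left them, time stands still between calls to the robot, and variables do not carry over. Pictures are saved under pics/ and viewed, at most 10 in all, crops included, and the job is handed in when it is done.

```bash
mkdir -p pics; ls; python3 - <<'E'
from plant import r, vision, models, telemetry
import cv2,numpy as np
ims=[]
for c in("side","top"):
    im=vision.snapshot(c); cv2.imwrite(f"pics/{c}0.png",im[:,:,::-1])
    k=vision.get_calibration(c); print(c,{a:np.round(b,3).tolist() for a,b in k.items()})
    for t in["clamp_grip","guard_tab","tin_a_center","tin_b_center","bay_a","bay_b","rack","coaster_top"]:
        print(t,[(np.round(d["at"],3).tolist(),round(d["score"],2)) for d in models.mark_of(t,c)][:4])
print(telemetry.current_t())
E
```

```text
pics
side {'fx': 371.484, 'fy': 371.484, 'cx': 253.37, 'cy': 195.923, 'position': [0.262, 0.81, 1.075], 'orientation': [0.063, -0.15, 0.926, -0.341]}
clamp_grip [([0.594, -0.154, 0.141], 0.45)]
guard_tab [([0.551, -0.038, 0.135], 0.84), ([0.581, 0.321, -0.001], 0.65)]
tin_a_center [([0.379, -0.089, 0.044], 0.89), ([0.522, -0.093, 0.056], 0.78), ([0.551, 0.03, 0.016], 0.61), ([0.585, -0.434, 0.003], 0.43)]
tin_b_center [([0.546, 0.034, 0.059], 0.91), ([0.545, 0.175, 0.044], 0.63), ([0.4, -0.399, 0.001], 0.29)]
bay_a [([0.553, 0.032, 0.016], 0.94), ([0.521, -0.095, 0.018], 0.84), ([0.578, 0.32, -0.0], 0.31)]
bay_b [([0.553, 0.032, 0.016], 0.94), ([0.521, -0.095, 0.018], 0.84), ([0.578, 0.32, -0.0], 0.31)]
rack [([0.533, -0.029, -0.006], 0.92)]
coaster_top [([0.496, 0.349, 0.006], 0.61), ([0.552, 0.031, 0.016], 0.59)]
top {'fx': 405.377, 'fy': 405.377, 'cx': 251.599, 'cy': 184.059, 'position': [0.416, 0.014, 1.234], 'orientation': [-0.046, 0.71, -0.701, 0.042]}
clamp_grip [([0.595, -0.157, 0.14], 0.54)]
guard_tab [([0.556, -0.037, 0.135], 0.67), ([0.72, 0.192, 0.001], 0.45)]
tin_a_center [([0.52, -0.092, 0.054], 0.66), ([0.376, -0.091, 0.043], 0.55)]
tin_b_center [([0.545, 0.175, 0.044], 0.72), ([0.545, 0.035, 0.057], 0.6)]
bay_a [([0.551, 0.031, 0.014], 0.88), ([0.521, -0.091, 0.014], 0.77), ([0.557, -0.033, 0.136], 0.43)]
bay_b [([0.551, 0.031, 0.014], 0.88), ([0.521, -0.091, 0.014], 0.77), ([0.557, -0.033, 0.136], 0.43)]
rack [([0.532, -0.031, 0.001], 0.87)]
coaster_top [([0.498, 0.347, 0.002], 0.85)]
0.9
```

View pics/side0.png

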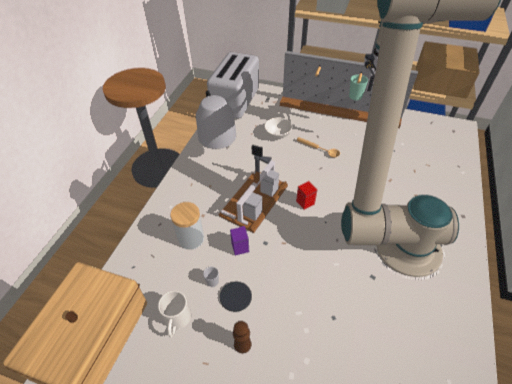

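View pics/top0.png

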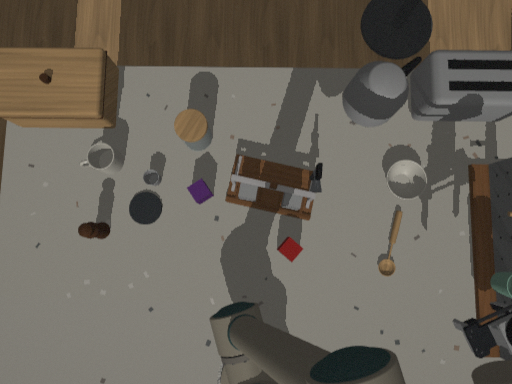

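```bash
python3 - <<'E'
from plant import r, vision, models, telemetry
import cv2,numpy as np
s=cv2.imread("pics/side0.png");t=cv2.imread("pics/top0.png")
from scipy.spatial.transform import Rotation as R
def px(c,p):
    k=vision.get_calibration(c);q=np.array(k["orientation"]);v=R.from_quat(q[[1,2,3,0]]).inv().apply(np.array(p)-k["position"])
    return v[0]/v[2]*k["fx"]+k["cx"],v[1]/v[2]*k["fy"]+k["cy"]
o=[]
for c,im in(("side",s),("top",t)):
    for p in([.594,-.155,.162],[.553,-.037,.135],[.521,-.092,.1],[.546,.034,.1]): print(c,p,np.round(px(c,p)))
    u,v=map(int,px(c,[.55,-.04,.08])); o.append(cv2.resize(im[v-62:v+62,u-66:u+66],(396,372),interpolation=cv2.INTER_CUBIC))
cv2.imwrite("pics/crop0.png",np.hstack(o))
E
```

```text
side [0.594, -0.155, 0.162] [255. 147.]
side [0.553, -0.037, 0.135] [256. 177.]
side [0.521, -0.092, 0.1] [269. 175.]
side [0.546, 0.034, 0.1] [251. 198.]
top [0.594, -0.155, 0.162] [318. 169.]
top [0.553, -0.037, 0.135] [273. 185.]
top [0.521, -0.092, 0.1] [292. 198.]
top [0.546, 0.034, 0.1] [248. 188.]
```

View pics/crop0.png

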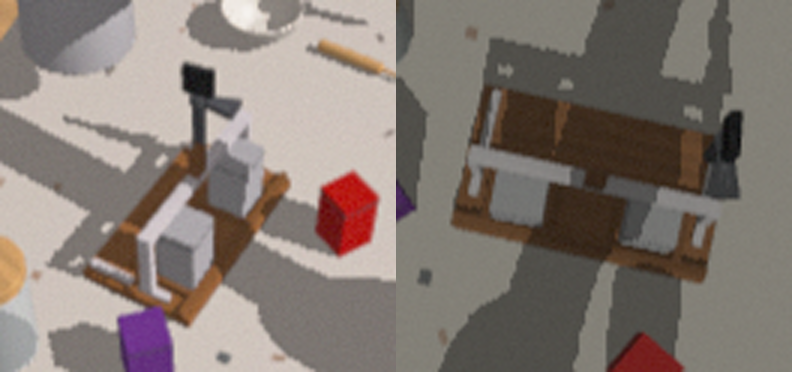

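The side picture shows the rack with its two steel tins (side 269,175 and 251,198; top 292,198 and 248,188). The knob is at side 255,147 / top 318,169 and the tab at 256,177 / 273,185. The look-alikes are the red tin (side 306,195; top 290,249) and the purple tin (side 240,241; top 200,191), both outside the rack. The crop confirms that the steel pair stands in the bays under the bar. The two views agree within about 5 mm, bay spacing comes out at 128 mm, and the heights match.

```bash
cat > h.py <<'E'
from plant import r, gripper_to, inverse_kinematics, vision, models, telemetry as T
import numpy as np
from scipy.spatial.transform import Rotation as R
A=np.array([.521,-.093]);B=np.array([.552,.0315]);Y=(B-A)/np.linalg.norm(B-A);X=np.array([Y[1],-Y[0]])
MID=(A+B)/2
def quat(turn=0,s=1):
    y=R.from_euler('z',turn).apply([*(s*Y),0]);z=np.array([0,0,-1.])
    q=R.from_matrix(np.c_[np.cross(y,z),y,z]).as_quat();return [q[3],*q[:3]]
def wf(n=8):
    v=[]
    for _ in range(n): r.hold(.03);v.append(T.current_wrist_force())
    return np.mean(v,0)
def st(m=""): print(m,"t%.1f"%T.current_t(),np.round(T.current_ee_pos(),4),"op%.4f"%T.current_opening(),"F",np.round(T.current_wrist_force(),1))
E
python3 - <<'E'
from h import *
K=[.5945,-.1555]
best=None
for s in(1,-1):
    q=inverse_kinematics([*K,.147],quat(.075,s)); print(s,None if q is None else np.round(q,2))
    if q is not None and q[5]-1.5>-2.6 and best is None: best=s
s=best
r.move_to([*K,.24],quat(.075,s)); gripper_to(.045,15); st("above")
print("guard",r.move_l([*K,.147],vel=.1,guard=8)); st()
gripper_to(0,15); st("closed")
q=np.array(T.current_joints())
q2=q.copy();q2[5]-=.1;r.movej(q2);st("probe");print(np.round(T.current_torque(),2), R.from_quat(np.array(T.current_tool_rot())[[1,2,3,0]]).as_matrix()[:2,1])
E
```

```text
1 [-0.37  0.39  1.55 -0.    1.2  -1.77]
-1 [-0.37  0.39  1.55 -0.    1.2   1.37]
above t3.7 [ 0.5945 -0.1555  0.24  ] op0.0450 F [0.1 0.  0.4]
guard False
 t4.8 [ 0.595  -0.1557  0.1477] op0.0450 F [-0.3 -0.4 -0.3]
closed t5.4 [ 0.5939 -0.1586  0.1473] op0.0122 F [-2.2 -6.8  0.4]
probe t5.7 [ 0.5936 -0.1586  0.1473] op0.0118 F [-1.  -0.2  0.4]
[ 0.22  0.08 -0.  ] [-0.07047739 -0.99749685]
```

```bash
python3 - <<'E'
from h import *
q=np.array(T.current_joints())
for i in range(3):
    q[5]-=1.33/3; r.movej(q); st(); print(np.round(T.current_torque(),2))
    if np.abs(T.current_wrist_force()).max()>25: break
gripper_to(.05,15); p=T.current_ee_pos(); r.move_l([p[0],p[1],.22],vel=.2)
tab=[.5535,-.0375]
r.move_to([*tab,.22],quat(0,-1)); 
import cv2
o=[]
for c in("side","top"):
    im=vision.snapshot(c)
    o.append(im[110:240,190:340] if c=="side" else im[130:230,210:360]) 
    print(c,[(np.round(d["at"],3).tolist(),round(d["score"],2)) for t in("clamp_grip","guard_tab") for d in models.mark_of(t,c)][:4])
o=[cv2.resize(a,(390,380)) for a in o]; cv2.imwrite("pics/k1.png",np.hstack(o)[:,:,::-1])
st()
E
```

```text
t6.2 [ 0.5935 -0.1579  0.1473] op0.0118 F [-0.9  0.9  0.2]
[0.6  0.07 0.12]
 t6.7 [ 0.5931 -0.1574  0.1473] op0.0116 F [-2.2  4.2  1.4]
[1.07 0.28 0.06]
 t7.2 [ 0.5926 -0.1571  0.1473] op0.0115 F [-3.4  5.   3. ]
[1.1  0.4  0.05]
side [([0.593, -0.159, 0.14], 0.42), ([0.554, -0.038, 0.132], 0.62)]
top [([0.58, 0.324, -0.0], 0.54), ([0.592, -0.156, 0.142], 0.51), ([0.555, -0.038, 0.136], 0.43)]
 t10.2 [ 0.5535 -0.0377  0.22  ] op0.0502 F [-0.   0.1 -0.1]
```

View pics/k1.png

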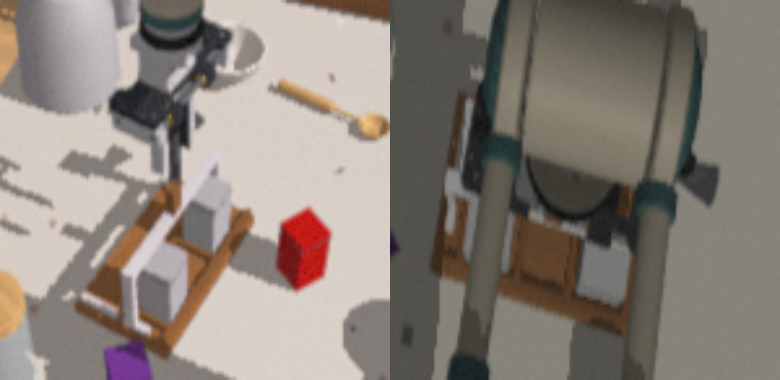

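The knob arm now points right, out past the rack's end (right crop, 705,180), so the clamp is free. Next I grip the tab and slide the bar.

```bash
python3 - <<'E'
from h import *
tab=np.array([.554,-.038])
print("guard",r.move_l([*tab,.147],vel=.12,guard=8)); gripper_to(0,15); st("tab")
p=np.array(T.current_ee_pos())
print(r.move_l([*(p[:2]+.046*X),p[2]],vel=.05,guard=12)); st("slid")
d=np.array(T.current_ee_pos())-p; print("along X",d[:2]@X)
gripper_to(.05); p=T.current_ee_pos(); r.move_l([p[0],p[1],.22],vel=.2)
r.move_to([.50,-.10,.24],quat(0,-1))
for c in("side","top"):
    vision.snapshot(c)
    for t in("guard_tab","tin_a_center","tin_b_center"): print(c,t,[(np.round(d["at"],3).tolist(),round(d["score"],2)) for d in models.mark_of(t,c)][:4])
st()
E
```

```text
guard False
tab t11.5 [ 0.5546 -0.0363  0.1474] op0.0204 F [0.5 5.3 1.2]
True
slid t12.4 [ 0.5941 -0.0447  0.1473] op0.0198 F [-0.4 -0.3  4.1]
along X 0.04027671832633997
side guard_tab [([0.593, -0.046, 0.132], 0.86), ([0.593, -0.157, 0.14], 0.43)]
side tin_a_center [([0.379, -0.089, 0.045], 0.69), ([0.523, -0.092, 0.056], 0.62)]
side tin_b_center [([0.544, 0.038, 0.059], 0.72)]
top guard_tab []
top tin_a_center [([0.375, -0.087, 0.042], 0.67)]
top tin_b_center [([0.544, 0.177, 0.046], 0.95), ([0.547, 0.036, 0.054], 0.55), ([0.532, -0.032, -0.0], 0.45)]
 t14.5 [ 0.5005 -0.0997  0.2396] op0.0501 F [0.4 0.1 0.5]
```

```bash
cat >> h.py <<'E'
def lift(c,name):
    r.move_to([*c,.2],quat(0,-1)); gripper_to(.075,30)
    print("touch",r.move_l([*c,.064],vel=.12,guard=8)); st(name)
    gripper_to(0,30); st("gripped"); f0=wf(); p=np.array(T.current_ee_pos())
    r.move_l([p[0],p[1],.064+.055],vel=.08); r.hold(.5); f=wf(15)
    st("up"); print(name,"WEIGHT dF",np.round(f-f0,2),"F",np.round(f,2),"finger",T.current_finger_force()); return p
def put(p):
    print("down touch",r.move_l([p[0],p[1],p[2]+.003],vel=.06)); 
    print("contact",r.move_l([p[0],p[1],p[2]-.003],vel=.02,guard=2.5)); st("down")
    gripper_to(.075,30); r.hold(.2); q=T.current_ee_pos(); r.move_l([q[0],q[1],.2],vel=.15)
E
python3 - <<'E'
from h import *
p=lift([.5215,-.0925],"A"); put(p)
p=lift([.5455,.0355],"B"); np.save("pb.npy",p)
import cv2
o=[]
for c in("side","top"):
    im=vision.snapshot(c)
    o.append(im[110:240,190:340] if c=="side" else im[130:230,210:360])
    print(c,[(np.round(d["at"],3).tolist(),round(d["score"],2)) for t in("tin_a_center","guard_tab") for d in models.mark_of(t,c)][:5])
o=[cv2.resize(a,(390,380)) for a in o]; cv2.imwrite("pics/k2.png",np.hstack(o)[:,:,::-1])
st()
E
```

```text
touch False
A t16.6 [ 0.5221 -0.0927  0.0646] op0.0750 F [-1.  -0.1  0. ]
gripped t17.1 [ 0.5216 -0.0926  0.0643] op0.0503 F [-0.9  0.1  2.3]
up t19.2 [ 0.5216 -0.0926  0.119 ] op0.0499 F [-0.3 -0.4 -1.2]
A WEIGHT dF [ 0.73  0.51 -5.01] F [-0.02  0.12 -1.42] finger 29.76910337805748
down touch False
contact True
down t20.5 [ 0.5224 -0.0929  0.0642] op0.0500 F [ 0.1 -0.1  3.7]
touch False
B t24.5 [0.5461 0.0355 0.0647] op0.0745 F [ 0.8 -0.1 -0.3]
gripped t25.0 [0.5454 0.0349 0.0644] op0.0505 F [-1.9 -3.4  4.2]
up t27.1 [0.5454 0.0349 0.119 ] op0.0506 F [ 0.6  0.  -3.6]
B WEIGHT dF [ 1.91  3.59 -9.28] F [-0.06 -0.11 -4.16] finger 29.401153214203077
side [([0.526, -0.094, 0.056], 0.68), ([0.38, -0.085, 0.046], 0.57), ([0.524, -0.09, 0.057], 0.25)]
top [([0.524, -0.094, 0.059], 0.93), ([0.378, -0.085, 0.04], 0.54), ([0.595, -0.047, 0.133], 0.79)]
 t27.4 [0.5454 0.0349 0.119 ] op0.0507 F [ 0.2 -0.3 -4.2]
```

View pics/k2.png

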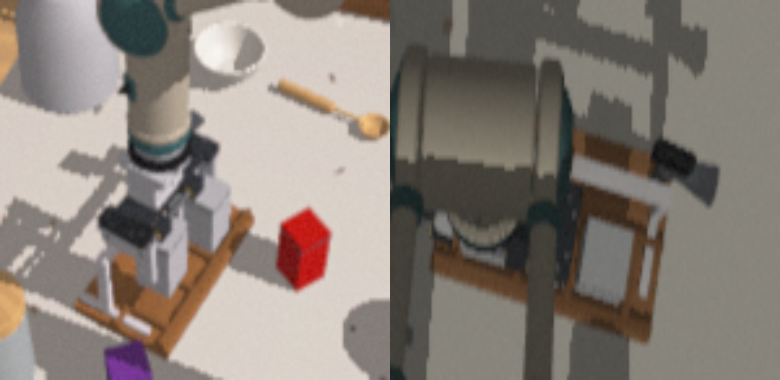

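Tin A stands in its bay and the bar is fully back (right crop, 605,260 and 620,185). Tin A weighs about 1.4 N and tin B about 4.2 N, so B is the heavier. I'll set B back the same way, pick it up again and carry it high to the coaster.

```bash
python3 - <<'E'
from h import *
p=np.load("pb.npy")
r.move_l([p[0],p[1],p[2]+.003],vel=.08); print(r.move_l([p[0],p[1],p[2]-.003],vel=.02,guard=2.5)); st("down")
gripper_to(.065,30); r.hold(.2); gripper_to(0,35); p=np.array(T.current_ee_pos()); st("regrip")
r.move_l([p[0],p[1],.27],vel=.12); st()
C=np.array([.497,.348]); q=quat(0,-1)
r.move_l([*C,.27],vel=.12); 
r.move_l([*C,p[2]-.015+.108],vel=.08); r.hold(1); st("held"); print("F",np.round(wf(),2),"dq",np.abs(T.current_dq()).max())
import cv2
o=[]
for c in("side","top"):
    im=vision.snapshot(c); o.append(cv2.resize(im,(400,300)))
    print(c,[(t,np.round(d["at"],3).tolist(),round(d["score"],2)) for t in("tin_a_center","coaster_top") for d in models.mark_of(t,c)][:7])
cv2.imwrite("pics/k3.png",np.hstack(o)[:,:,::-1])
E
```

```text
True
down t28.4 [0.5465 0.0349 0.0643] op0.0507 F [-0.   0.1  3.9]
regrip t29.5 [0.5446 0.035  0.0626] op0.0505 F [0.1 1.1 0.1]
 t31.4 [0.5443 0.035  0.2692] op0.0506 F [-0.8  0.5 -3. ]
held t36.7 [0.497  0.348  0.1556] op0.0506 F [ 0.1 -0.2 -3.3]
F [ 0.04 -0.35 -4.21] dq 0.002165293737723493
side [('tin_a_center', [0.38, -0.085, 0.044], 0.83), ('tin_a_center', [0.524, -0.093, 0.056], 0.73), ('tin_a_center', [0.638, 0.461, -0.002], 0.36), ('coaster_top', [0.498, 0.348, 0.006], 0.56)]
top [('tin_a_center', [0.524, -0.094, 0.054], 0.86), ('tin_a_center', [0.375, -0.089, 0.043], 0.64), ('tin_a_center', [0.636, 0.466, 0.002], 0.63), ('tin_a_center', [0.521, -0.091, 0.015], 0.3), ('coaster_top', [0.495, 0.349, 0.006], 0.66)]
```

View pics/k3.png

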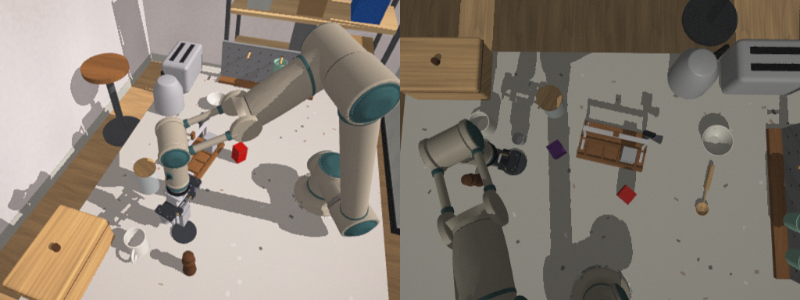

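The heavy tin hangs upright over the coaster (left 182,210). Tin A stands in its bay, the bar is back, and the bystanders are where they were.

```bash
python3 -c "
from plant import r
print(r.sign_off())"
```

```text
the job is handed in; nothing more can be done
None
```

The job is handed in: the knob is turned, the bar is fully back, tin B (about 0.42 kg, against 0.145 kg for tin A) is held about 10 cm above the coaster's middle, tin A stands in its own bay, and the other things look untouched in the last pictures.

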